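Snap the stopper cap onto the open syrup bottle and keep it pressed

TASK

One of the three syrup bottles in the wooden rack has lost its cap: pick up the small white knob-topped snap cap from the bar mat, set it upright over that bare neck and press it straight down until it clicks on. Keep pressing after the click so the cap goes fully home and squashes the rubber seal, and finish right there, still gripping the cap's knob and still pushing it down firmly; do not let go. Leave the large jar lid, the mug and the spoon cup where they are.

Things in the scene. Friction and masses are not known exactly. Their poses are not given: they have to be found in the camera images.
- cap: snap cap, white plastic, 30 g, loose, mouth down on the mat: round skirt 38 mm wide, 22 mm tall, with a round grip knob 20 mm wide from 22 to 46 mm above the underside. Hollow below: mouth a 3 mm high lip of 26 mm diameter, then a groove of 33 mm diameter, roof inside at 18 mm. Origin: centre of the mouth (underside), z up through the knob; yaw does not matter
- cap_knob (a point): centre of the cap's knob, 34 mm above the cap's underside; grip here. The flat shoulder around the knob is 12 mm lower
- open_bottle: bottle without a cap, amber glass, paper band, 68 mm wide, fixed upright in the rack, in any of its three places. Origin: centre of its underside, 20 mm above the counter, z up. A bare white neck 21 mm wide with a tapered top stands on its axis. A cap fully home (hard stop, seal flat) has its underside 165 mm above this origin
- lugs (a point): on the bottle's axis, 172.5 mm above its origin: the widest height of four sprung lugs around the neck (31 mm across here, 24 mm across 8 mm higher). The cap's lip rides down over them against a growing force of roughly 8 to 13 N, then they spring out into its groove and the force falls (the click). Clicked on but not pressed, the cap rests 2 to 3 mm above its hard stop
- neck_top (a point): top centre of the open bottle's neck: the top of the uncompressed rubber seal, on the bottle's axis, 186 mm above the bottle's origin (206 mm above the counter). The bare neck is upright
- seal (a joint): how far the 12 mm rubber seal in the top of the open neck is squashed, in m: 0 free, 0.003 fully squashed. It begins to move at 2 N and is fully down at 8 N; it meets the cap's roof after the click, over the last 3 mm of travel
- closed_bottle_a: a like bottle that already has its cap on, fixed in the rack, top of its knob 234 mm above the counter. Origin: centre of its underside, 20 mm above the counter. Bottles stand 105 mm apart
- closed_bottle_b: the other closed bottle, same as closed_bottle_a
- rack: the wooden bottle rack, a block 100 x 330 x 45 mm fixed on the counter. Origin: centre of its underside; the three bottles stand in a row along its y axis
- jar_lid: bystander: a wide white jar lid, 80 mm in diameter, 40 mm tall with its knob, loose. Not the cap. Origin: centre of its underside
- mug: bystander: a white mug, 80 mm in diameter, 85 mm tall, loose. Origin: centre of its underside
- spoon_cup: bystander: a card cup 74 mm in diameter with teaspoons, 150 mm tall, loose. Origin: centre of its underside

How it is judged:
By the outcome, as a careful person would: the job done as asked, in the order asked, and still so for the second after the job is handed in, while the arm keeps its last pose, push and grip.
It also fails if it takes over 45 s, if anything falls off the work surface, if the arm or the gripper's body presses on something with over 40 N, if the wrist force passes 120 N, or if a joint passes its speed limit or range.

ROBOT

A 6-joint arm with a two-finger parallel gripper is mounted at the origin on the work surface. World frame = base frame: x ahead of the robot, y to its left, z up, the work surface at z = 0. Lengths are in mm, angles in rad, forces in N, time in s.
With the tool pointing down it reaches from about 325 to 900 mm from the base axis. Payload 6.1 kg.
Tool frame: the origin (TCP) lies between the finger pads, 19 mm behind the fingertips; this is the grasp point; z points along the fingers, y is the line along which they close (so a half turn about z gives the same grasp; the last joint's range is limited). The gripper opens to 85 mm and grips with 20 to 120 N. Pads are 22 mm wide; open, the fingers measure 114 mm over their backs; the gripper's body (76 mm by 85 mm) begins 54 mm behind the grasp point. The pads swing forward as they close: fully open they stand 13 mm farther back than shut.
Start: joints at [1.059, 0.22, 1.526, -0, 1.395, -0.126], TCP at [235.186, 579.054, 250] pointing down, gripper open.
Joint ranges: [-2.98, 2.98], [-0.91, 2.08], [0.09, 2.57], [-1.24, 4.39], [0.2, 2.65], [-2.68, 2.68]. Speed limits (rad/s): [2.57, 2.57, 3.01, 3.14, 3.14, 3.14].

INTERFACE

Orientations are given as a unit quaternion [w, x, y, z].
In Python, from bench import get_state, snapshot, calibration, close_job gives the robot as it stands.
- The arm moves only by the tool jog_arm, never from a script. Its argument "steps" is a list of rows, each an object of numbers: "tx", "ty", "tz": the shift along the tool's x, y, z in cm; "rx", "ry", "rz": the turn, a rotation vector about the tool's x, y, z in degrees; "hand": the opening, from 0 (shut) to 1 (fully open). In form: [{"tx": .., "ty": .., "tz": .., "rx": .., "ry": .., "rz": .., "hand": ..}, ...]. A call has exactly 8 rows; each row shifts and turns the commanded pose from where the row before left it, along the tool's axes as they then stand; what a row does not reach is not made up. A row lasts 1/12 s, in which the tool goes at most 41.7 mm and 7.16 degrees, less where a joint would pass 70% of its speed; a pose out of reach is approached as far as the arm can. A call is refused whole if a number of a shift passes 4.17 or a number of a turn 7.16, either way. A call with a gripper value outside its range is refused whole. The fingers move at their own pace and stop on an object; "force" is the grip in N (left out, the last holds). Time passes only in rows, so rows that do not move let the fingers close, or fill a call up. It gives the time, the measured TCP pose, the force, the opening and the grip force at its end, in the units of the state.
- get_state(): the state, without advancing time (a new reading comes with each control period).
- snapshot(name): name is "scene" or "top"; returns the picture (384x512x3 uint8, red, green, blue); there is no depth.
- calibration(name): a dict with "fx", "fy", "cx", "cy" (pixels), "R" (3x3) and "t" (3): a world point X has camera coordinates R X + t. Camera axes: x right, y down, z forward; pixel columns grow to the right and rows downward; lengths in mm; the calibration is good to about 2 mm. A picture is of the moment at which its call begins. calibration takes no time and is no camera call.
- close_job(): hands the job in; it is judged then, once.
The state is a dict: "time": time; "q": joint angles; "dq": joint speeds; "effort": joint torques, N m; "tool_pos": TCP position; "orientation": TCP orientation; "ft_force": force on the tool from outside, world axes, zero at the start; "moment": the same for the moment, N m; "gripper_width": finger opening in mm; "finger_force": force on a finger pad.
Only numpy, scipy, OpenCV 4.12 (cv2) and the standard library are available. Lean on these libraries where they do the work, as an engineer would, in place of code of your own. Each camera call takes 0.05 s, during which the arm holds its last target. There are 200 camera calls.

## Working session

There is one attempt and no reset: what is moved stays moved. The work goes in short steps, Python scripts to look and compute and a tool call to move; the robot and the scene stay as the last step left them, time stands still between calls to the robot, and variables do not carry over. Pictures are saved under pics/ and viewed, at most 10 in all, crops included, and the job is handed in when it is done.

Besides the shell and the picture viewer there is one more tool, called as name(argument=value, ...) on one line, values as JSON. jog_arm: Moves the arm, as the interface text tells. Its arguments: {"type":"object","properties":{"steps":{"type":"array"},"force":{"type":"number"}},"required":["steps"]}

```bash
mkdir -p pics; python3 - <<'E'
from bench import *
import cv2
for n in("scene","top"):
    im=snapshot(n); cv2.imwrite(f"pics/{n}0.png",im[...,::-1])
    c=calibration(n); print(n,{k:(v if not hasattr(v,'tolist') else v.tolist()) for k,v in c.items()})
print(get_state())
E
```

```text
scene {'fx': 459.1498254370299, 'fy': 459.1498254370299, 'cx': 258.75058575620915, 'cy': 193.08691989552176, 'R': [[-0.6823812516674568, 0.7309910426002129, 0.002814784362791985], [0.4532976510879787, 0.42616863892820056, -0.7828802786583694], [-0.573478043948394, -0.5329468893166927, -0.6221660118302711]], 't': [456.7197432350729, -109.11812741085429, 1733.1760245698244]}
top {'fx': 483.7019378818348, 'fy': 483.7019378818348, 'cx': 258.77486713281473, 'cy': 194.38115421899965, 'R': [[-0.0197991271986428, -0.9998027687180492, 0.0015550645950174993], [-0.9862767109988689, 0.01927623354541773, -0.16397157119926575], [0.16390925508776288, -0.004780217989300209, -0.9864638389786771]], 't': [-64.15553601905093, 610.1706504184552, 1587.7145112653284]}
{'time': 0.1, 'q': array([ 1.05885836e+00,  2.21170688e-01,  1.52752346e+00,  6.89921100e-07,
        1.39470752e+00, -1.26110209e-01]), 'dq': array([-0.00031525, -0.00339642, -0.00209688, -0.00018644, -0.00256564,
       -0.00030055]), 'effort': array([-1.40341149e-04, -4.98236275e+01, -3.90549088e+01, -2.22128292e-04,
        5.59080669e-03,  1.02663341e-05]), 'tool_pos': array([234.95287775, 578.58763177, 248.97994021]), 'orientation': array([-2.84011880e-04,  1.91719512e-01,  9.81449342e-01, -8.58760328e-04]), 'ft_force': array([ 0.28854278, -0.46742653,  0.21455899]), 'moment': array([-0.01208372,  0.00204662, -0.00273879]), 'finger_force': 0.0, 'gripper_width': 85.23971336317359}
```

View pics/scene0.png

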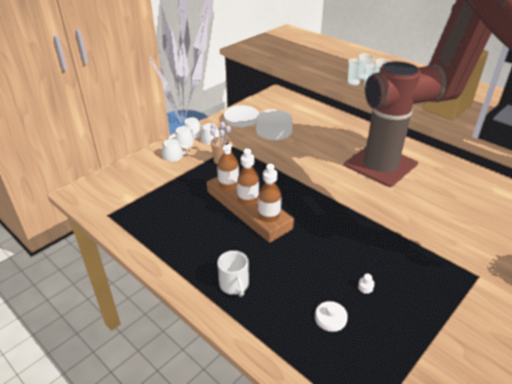

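View pics/top0.png

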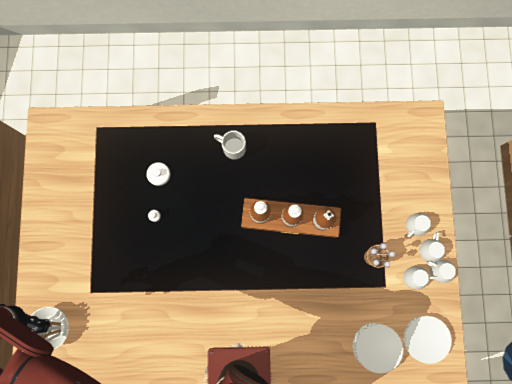

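The cap is at top (154,216) / scene (366,284). The open bottle is the one at top (325,216) / scene (227,150), where the four lugs are visible and there is no knob. I'll enlarge these areas and measure them.

```bash
cat > h.py <<'E'
import numpy as np, cv2
from bench import *
def ray(n,u,v):
    c=calibration(n);R=np.array(c["R"]);t=np.array(c["t"])
    d=R.T@np.array([(u-c["cx"])/c["fx"],(v-c["cy"])/c["fy"],1]);return -R.T@t,d
def plane(n,u,v,z):
    o,d=ray(n,u,v);return (o+d*(z-o[2])/d[2]).round(1)
def proj(n,X):
    c=calibration(n);p=np.array(c["R"])@X+np.array(c["t"]);return np.array([c["cx"]+c["fx"]*p[0]/p[2],c["cy"]+c["fy"]*p[1]/p[2]]).round(1)
def tri(a,b):
    o1,d1=ray("top",*a);o2,d2=ray("scene",*b)
    s=np.linalg.lstsq(np.c_[d1,-d2],o2-o1,rcond=None)[0];p,q=o1+s[0]*d1,o2+s[1]*d2
    return ((p+q)/2).round(1),np.linalg.norm(p-q).round(1)
E
python3 - <<'E'
from h import *
t=cv2.imread("pics/top0.png");s=cv2.imread("pics/scene0.png")
def crop(im,x,y,w,h):return cv2.resize(im[y:y+h,x:x+w],(400,300),interpolation=cv2.INTER_CUBIC)
cv2.imwrite("pics/crops.png",np.vstack([np.hstack([crop(t,240,190,104,78),crop(t,134,201,40,30)]),np.hstack([crop(s,200,135,104,78),crop(s,346,269,40,30)])]))
def blobs(n,im,x,y,w,h,thr):
    hsv=cv2.cvtColor(im,cv2.COLOR_BGR2HSV)
    m=((hsv[...,1]<60)&(hsv[...,2]>thr)).astype(np.uint8);k=np.zeros_like(m);k[y:y+h,x:x+w]=m[y:y+h,x:x+w]
    N,_,st,ce=cv2.connectedComponentsWithStats(k)
    for i in range(1,N):
        if st[i,4]>5:print(n,st[i],ce[i].round(2))
blobs("top",t,134,201,40,30,90);blobs("scene",s,346,269,40,30,90)
blobs("top",t,240,190,104,50,150);blobs("scene",s,200,135,104,100,150)
E
```

```text
top [148 209  12  13 121] [153.6  215.36]
scene [358 273  17  21 267] [366.33 283.55]
top [254 201  13  13 137] [260.17 207.14]
top [288 204  13  14 136] [294.21 210.63]
top [324 210  10  10  45] [328.   214.98]
top [313 215  15  15  43] [317.58 224.12]
top [252 218   9   5  13] [255.85 220.62]
top [282 218  12   8  21] [286.29 222.52]
scene [200 135  32  19 254] [216.35 141.56]
scene [259 135  31   6 123] [274.12 136.7 ]
scene [241 148  14  21 199] [247.38 158.07]
scene [263 163  14  21 212] [269.97 173.74]
scene [219 167  20  17 251] [228.6  176.16]
scene [237 183  22  17 277] [247.98 191.53]
scene [258 199  23  18 295] [269.42 208.12]
```

View pics/crops.png

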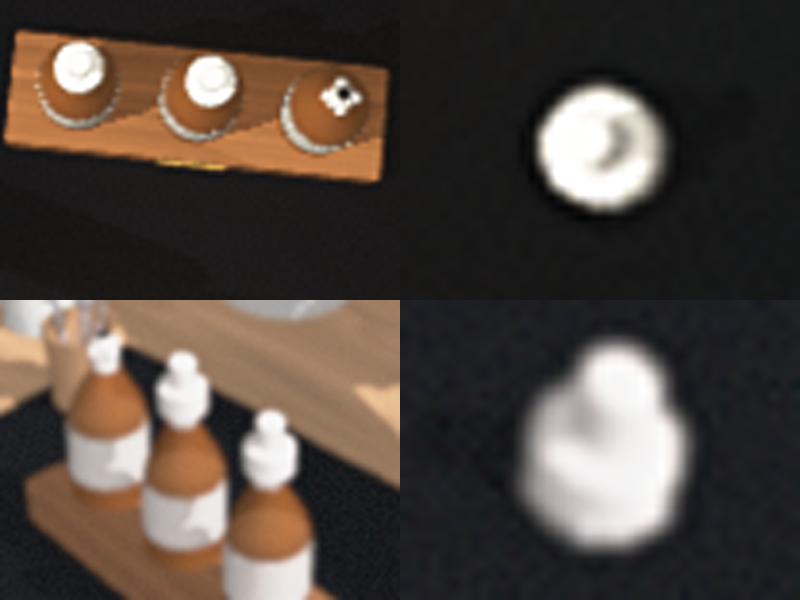

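Crops show: the neck with dark seal at top (329,214) and scene (~226.6,144), and the loose cap skirt centred at top (153.6,215.4). I'll convert these and check them against the 105 mm spacing and known heights.

```bash
python3 - <<'E'
from h import *
t=cv2.imread("pics/top0.png");s=cv2.imread("pics/scene0.png")
# neck whole white+dark: low-saturation bounds
g=t[205:225,318:342].astype(int); sat=cv2.cvtColor(t,cv2.COLOR_BGR2HSV)
k=((sat[...,1]<90)).astype(np.uint8); w=k[206:223,320:338]; ys,xs=np.nonzero(w)
print(w); print("lug bbox",xs.min()+320,xs.max()+320,ys.min()+206,ys.max()+206)
d=np.clip(150-t[211:218,326:333].mean(2),0,None);Y,X=np.mgrid[211:218,326:333];sd=((X*d).sum()/d.sum(),(Y*d).sum()/d.sum());print("seal",sd,plane("top",*sd,206))
print(t[140:156,219:236].min(2))
N=plane("top",*sd,206)
A=plane("top",260.2,207.1,205);B=plane("top",294.2,210.6,205)
print(A,B,np.linalg.norm(A-B),np.linalg.norm(B-N),"extrap",B+B-A)
C=plane("top",153.6,215.36,20);print("cap",C, "tri",tri((153.6,215.36),(366.3,283.6)))
for z in(0,22,46):print(proj("scene",np.array([C[0],C[1],z])),proj("top",np.array([C[0],C[1],z])))
print("neck in scene",proj("scene",N),[proj("scene",np.array([N[0],N[1],z])) for z in (192,)])
print("blob centres closed",[proj("scene",np.array([P[0],P[1],z])) for P in(A,B) for z in(185,234)])
E
```

```text
[[0 0 0 0 0 0 0 0 0 0 0 0 0 0 0 0 0 1]
 [0 0 0 0 0 0 0 0 0 0 0 0 0 0 0 0 0 0]
 [0 0 0 0 0 0 0 0 0 0 0 0 0 0 0 0 0 0]
 [0 0 0 0 0 0 0 0 0 0 0 0 0 0 0 0 0 0]
 [0 0 0 0 0 0 0 1 1 1 0 0 0 0 0 0 0 0]
 [0 0 0 0 0 0 0 1 1 1 1 0 0 0 0 0 0 0]
 [0 0 0 0 0 0 1 1 1 1 1 0 0 0 0 0 0 0]
 [0 0 0 0 1 1 1 1 1 1 1 1 1 0 0 0 0 0]
 [0 0 0 0 1 1 1 1 1 1 1 1 1 1 0 0 0 0]
 [0 0 0 1 1 1 1 1 1 1 1 1 1 1 0 0 0 0]
 [0 0 0 0 0 1 1 1 1 1 1 1 1 1 0 0 0 0]
 [0 0 0 0 0 1 1 1 1 1 1 1 0 0 0 0 0 0]
 [0 0 0 0 0 0 1 1 1 1 0 0 0 0 0 0 0 0]
 [0 0 0 0 0 0 0 1 1 1 0 0 0 0 0 0 0 0]
 [0 0 0 0 0 0 0 0 0 0 0 0 0 0 0 0 0 0]
 [0 0 0 0 0 0 0 0 0 0 0 0 0 0 0 0 0 0]
 [0 0 0 0 0 0 0 0 0 0 0 0 0 0 0 0 0 0]]
lug bbox 323 337 206 219
seal (np.float64(329.9033466533467), np.float64(213.23276723276723)) [ 520.6 -290.5  206. ]
[[246 235 232 213 138  99  98 103 116 150 170 176 178 176 176 175 176]
 [210 245 255 219 128  98  99 109 155 175 177 176 175 174 173 174 175]
 [ 51 115 241 207 123  95 107 147 173 176 175 174 174 174 174 173 173]
 [ 12  32 135 169 122  96 135 169 176 174 174 174 174 174 174 173 174]
 [ 21  22  94 198 142 102 161 178 1
[... 553 characters left out ...]
8 160 184 184 195 228 244 231 213 208 201 204 214]
 [ 27  26  25  20  26  90 170 182 173 170 161 179 212 221 219 207 191]
 [ 25  25  25  23  16  42 154 184 178 168 159 155 154 150 143 136 126]
 [ 25  26  26  25  22  19  67 156 181 174 165 157 150 141 136 129 121]]
[543.7 -79.  205. ] [ 530.9 -182.3  205. ] 104.09000912671688 108.69374407020855 extrap [ 518.1 -285.6  205. ]
cap [548.1 285.3  20. ] tri (array([547.7, 286.8,  18. ]), np.float64(2.5))
[364.3 287.7] [154.8 216.1]
[365.5 282.4] [153.5 215.3]
[366.8 276.5] [151.9 214.4]
neck in scene [224.1 143.4] [array([224.3, 147.1])]
blob centres closed [array([268.4, 179.1]), array([268.7, 165.4]), array([246.3, 163.5]), array([246.1, 150.1])]
```

```bash
cat >> h.py <<'E'
from scipy.spatial.transform import Rotation as Ro
def rel(x,y,z):
    s=get_state();w,a,b,c=s["orientation"];r=Ro.from_quat([a,b,c,w])
    d=r.inv().apply(np.array([x,y,z])-s["tool_pos"])/10
    print("t",round(s["time"],2),"tcp",s["tool_pos"].round(1),"F",s["ft_force"].round(1),"w",round(float(s["gripper_width"]),1),"ff",round(float(s["finger_force"]),1))
    print("yaxis",r.as_matrix()[:,1].round(3),"zaxis",r.as_matrix()[:,2].round(4),"tool d cm",d.round(2))
    return d
E
python3 - <<'E'
from h import *
t=cv2.imread("pics/top0.png");N,_,st,ce=cv2.connectedComponentsWithStats((t[155:195,138:180].min(2)>100).astype(np.uint8))
i=1+st[1:,4].argmax();print("lid",plane("top",*(ce[i]+[138,155]),20), st[i]);rel(548,286,130)
E
```

```text
lid [694.2 273.7  20. ] [  8   7  24  24 436]
t 0.1 tcp [235.  578.6 249. ] F [ 0.3 -0.5  0.2] w 85.2 ff 0.0
yaxis [ 0.376  0.926 -0.002] zaxis [-9.0e-04 -1.6e-03 -1.0e+00] tool d cm [-40.02 -15.31  11.92]
```

jog_arm(steps=[{"tx": -2.5,"ty": -0.96,"tz": 0.5},{"tx": -2.5,"ty": -0.96,"tz": 0.5},{"tx": -2.5,"ty": -0.96,"tz": 0.5},{"tx": -2.5,"ty": -0.96,"tz": 0.5},{"tx": -2.5,"ty": -0.96,"tz": 0.5},{"tx": -2.5,"ty": -0.96,"tz": 0.5},{"tx": -2.5,"ty": -0.96,"tz": 0.5},{"tx": -2.5,"ty": -0.96,"tz": 0.5}])

```text
schema error: expected keys tx, ty, tz, rx, ry, rz, hand
```

jog_arm(steps=[{"tx": -2.5,"ty": -0.96,"tz": 1},{"tx": -2.5,"ty": -0.96,"tz": 1},{"tx": -2.5,"ty": -0.96,"tz": 1},{"tx": -2.5,"ty": -0.96,"tz": 1},{"tx": -2.5,"ty": -0.96,"tz": 1},{"tx": -2.5,"ty": -0.96,"tz": 1},{"tx": -2.0,"ty": -0.96,"tz": 1},{"tx": -1.5,"ty": -0.5,"tz": 0}])

```text
schema error: expected keys tx, ty, tz, rx, ry, rz, hand
```

```bash
python3 -c "
from h import *
rel(548,286,46)"
```

```text
t 0.1 tcp [235.  578.6 249. ] F [ 0.3 -0.5  0.2] w 85.2 ff 0.0
yaxis [ 0.376  0.926 -0.002] zaxis [-9.0e-04 -1.6e-03 -1.0e+00] tool d cm [-40.02 -15.29  20.32]
```

All keys are required.

jog_arm(steps=[{"tx": -2.5,"ty": -0.96,"tz": 0.5,"rx": 0,"ry": 0,"rz": 0,"hand": 1},{"tx": -2.5,"ty": -0.96,"tz": 0.5,"rx": 0,"ry": 0,"rz": 0,"hand": 1},{"tx": -2.5,"ty": -0.96,"tz": 0.5,"rx": 0,"ry": 0,"rz": 0,"hand": 1},{"tx": -2.5,"ty": -0.96,"tz": 0.5,"rx": 0,"ry": 0,"rz": 0,"hand": 1},{"tx": -2.5,"ty": -0.96,"tz": 0.5,"rx": 0,"ry": 0,"rz": 0,"hand": 1},{"tx": -2.5,"ty": -0.96,"tz": 0.5,"rx": 0,"ry": 0,"rz": 0,"hand": 1},{"tx": -2.5,"ty": -0.96,"tz": 0.5,"rx": 0,"ry": 0,"rz": 0,"hand": 1},{"tx": -2.5,"ty": -0.96,"tz": 0.5,"rx": 0,"ry": 0,"rz": 0,"hand": 1}])

```text
time: 0.77
tool_pos: [392.1, 431.4, 209.3]
orientation: [-0.0, 0.192, 0.981, -0.0]
ft_force: [-0.5, 0.0, -0.6]
gripper_width: 85.4
finger_force: 0.0
```

jog_arm(steps=[{"tx": -2.5,"ty": -0.96,"tz": 1,"rx": 0,"ry": 0,"rz": 0,"hand": 1},{"tx": -2.5,"ty": -0.96,"tz": 1,"rx": 0,"ry": 0,"rz": 0,"hand": 1},{"tx": -2.5,"ty": -0.96,"tz": 1,"rx": 0,"ry": 0,"rz": 0,"hand": 1},{"tx": -2.5,"ty": -0.96,"tz": 1,"rx": 0,"ry": 0,"rz": 0,"hand": 1},{"tx": -2.5,"ty": -0.96,"tz": 1,"rx": 0,"ry": 0,"rz": 0,"hand": 1},{"tx": -2.5,"ty": -0.96,"tz": 1,"rx": 0,"ry": 0,"rz": 0,"hand": 1},{"tx": -2.5,"ty": -0.96,"tz": 1,"rx": 0,"ry": 0,"rz": 0,"hand": 1},{"tx": -2.5,"ty": -0.96,"tz": 1,"rx": 0,"ry": 0,"rz": 0,"hand": 1}])

```text
time: 1.43
tool_pos: [548.5, 285.1, 129.0]
orientation: [-0.0, 0.192, 0.981, -0.0]
ft_force: [0.2, 0.3, -0.8]
gripper_width: 85.5
finger_force: 0.0
```

```bash
python3 -c "
from h import *
rel(548,286,46)"
```

```text
t 1.43 tcp [548.5 285.1 129. ] F [ 0.2  0.3 -0.8] w 85.5 ff 0.0
yaxis [ 0.376  0.926 -0.001] zaxis [-9.e-04 -3.e-04 -1.e+00] tool d cm [0.07 0.07 8.3 ]
```

jog_arm(steps=[{"tx": 0,"ty": 0,"tz": 1.5,"rx": 0,"ry": 0,"rz": 0,"hand": 0.7},{"tx": 0,"ty": 0,"tz": 1.5,"rx": 0,"ry": 0,"rz": 0,"hand": 0.7},{"tx": 0,"ty": 0,"tz": 1.5,"rx": 0,"ry": 0,"rz": 0,"hand": 0.7},{"tx": 0,"ty": 0,"tz": 1.5,"rx": 0,"ry": 0,"rz": 0,"hand": 0.7},{"tx": 0,"ty": 0,"tz": 1.2,"rx": 0,"ry": 0,"rz": 0,"hand": 0.7},{"tx": 0,"ty": 0,"tz": 0.7,"rx": 0,"ry": 0,"rz": 0,"hand": 0.7},{"tx": 0,"ty": 0,"tz": 0.3,"rx": 0,"ry": 0,"rz": 0,"hand": 0.7},{"tx": 0,"ty": 0,"tz": 0,"rx": 0,"ry": 0,"rz": 0,"hand": 0.6}], force=20)

```text
time: 2.1
tool_pos: [547.5, 286.1, 47.2]
orientation: [-0.001, 0.192, 0.981, -0.0]
ft_force: [-0.6, -0.3, 0.3]
gripper_width: 51.3
finger_force: 0.0
```

jog_arm(steps=[{"tx": 0,"ty": 0,"tz": 0,"rx": 0,"ry": 0,"rz": 0,"hand": 0.4},{"tx": 0,"ty": 0,"tz": 0,"rx": 0,"ry": 0,"rz": 0,"hand": 0.3},{"tx": 0,"ty": 0,"tz": 0,"rx": 0,"ry": 0,"rz": 0,"hand": 0.25},{"tx": 0,"ty": 0,"tz": 0,"rx": 0,"ry": 0,"rz": 0,"hand": 0.2},{"tx": 0,"ty": 0,"tz": 0,"rx": 0,"ry": 0,"rz": 0,"hand": 0.15},{"tx": 0,"ty": 0,"tz": 0,"rx": 0,"ry": 0,"rz": 0,"hand": 0.15},{"tx": 0,"ty": 0,"tz": 0,"rx": 0,"ry": 0,"rz": 0,"hand": 0.15},{"tx": 0,"ty": 0,"tz": 0,"rx": 0,"ry": 0,"rz": 0,"hand": 0.15}])

```text
time: 2.77
tool_pos: [548.6, 286.4, 48.8]
orientation: [0.001, 0.192, 0.981, 0.0]
ft_force: [-0.8, -1.5, 5.7]
gripper_width: 19.0
finger_force: 20.2
```

```bash
python3 -c "
from h import *
rel(548,286,46)
for n in('scene',):
    im=snapshot(n)
    cv2.imwrite('pics/g1.png',cv2.resize(im[220:340,290:450,::-1],(800,600),interpolation=cv2.INTER_CUBIC))"
```

```text
t 2.77 tcp [548.6 286.4  48.8] F [-0.8 -1.5  5.7] w 19.0 ff 20.2
yaxis [0.376 0.926 0.001] zaxis [ 1.3e-03  4.0e-04 -1.0e+00] tool d cm [ 0.04 -0.06  0.28]
```

View pics/g1.png

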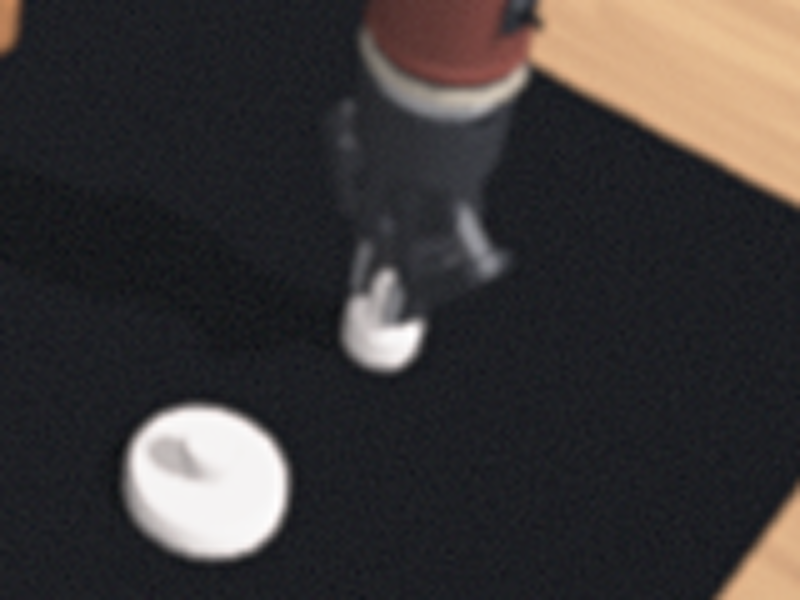

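The cap is upright with the knob between the pads, which centres it along one axis. I'll open partly, rise 3 mm, turn +90° and squeeze again to centre it on the other axis.

jog_arm(steps=[{"tx": 0,"ty": 0,"tz": 0,"rx": 0,"ry": 0,"rz": 0,"hand": 0.4},{"tx": 0,"ty": 0,"tz": 0,"rx": 0,"ry": 0,"rz": 0,"hand": 0.4},{"tx": 0,"ty": 0,"tz": -0.1,"rx": 0,"ry": 0,"rz": 0,"hand": 0.4},{"tx": 0,"ty": 0,"tz": -0.1,"rx": 0,"ry": 0,"rz": 2,"hand": 0.4},{"tx": 0,"ty": 0,"tz": -0.1,"rx": 0,"ry": 0,"rz": 7,"hand": 0.4},{"tx": 0,"ty": 0,"tz": 0,"rx": 0,"ry": 0,"rz": 7,"hand": 0.4},{"tx": 0,"ty": 0,"tz": 0,"rx": 0,"ry": 0,"rz": 7,"hand": 0.4},{"tx": 0,"ty": 0,"tz": 0,"rx": 0,"ry": 0,"rz": 7,"hand": 0.4}])

```text
time: 3.48
tool_pos: [547.6, 286.1, 50.5]
orientation: [-0.0, 0.442, 0.897, -0.0]
ft_force: [-0.1, -0.4, -0.7]
gripper_width: 33.9
finger_force: 0.0
```

jog_arm(steps=[{"tx": 0,"ty": 0,"tz": 0,"rx": 0,"ry": 0,"rz": 7,"hand": 0.4},{"tx": 0,"ty": 0,"tz": 0,"rx": 0,"ry": 0,"rz": 7,"hand": 0.4},{"tx": 0,"ty": 0,"tz": 0,"rx": 0,"ry": 0,"rz": 7,"hand": 0.4},{"tx": 0,"ty": 0,"tz": 0,"rx": 0,"ry": 0,"rz": 7,"hand": 0.4},{"tx": 0,"ty": 0,"tz": 0,"rx": 0,"ry": 0,"rz": 7,"hand": 0.4},{"tx": 0,"ty": 0,"tz": 0,"rx": 0,"ry": 0,"rz": 7,"hand": 0.4},{"tx": 0,"ty": 0,"tz": 0,"rx": 0,"ry": 0,"rz": 7,"hand": 0.4},{"tx": 0,"ty": 0,"tz": 0,"rx": 0,"ry": 0,"rz": 7,"hand": 0.4}])

```text
time: 4.15
tool_pos: [547.5, 286.1, 50.5]
orientation: [-0.0, 0.811, 0.585, -0.0]
ft_force: [-0.0, 0.8, -0.6]
gripper_width: 34.4
finger_force: 0.0
```

```bash
python3 -c "
from h import *
rel(548,286,46);print(get_state()['q'].round(2))"
```

```text
t 4.15 tcp [547.5 286.1  50.5] F [-0.   0.8 -0.6] w 34.4 ff 0.0
yaxis [ 0.949 -0.317 -0.001] zaxis [-1.e-03 -3.e-04 -1.e+00] tool d cm [0.   0.05 0.45]
[0.35 0.42 1.68 0.   1.04 0.68]
```

jog_arm(steps=[{"tx": 0,"ty": 0,"tz": 0,"rx": 0,"ry": 0,"rz": 0,"hand": 0.25},{"tx": 0,"ty": 0,"tz": 0,"rx": 0,"ry": 0,"rz": 0,"hand": 0.2},{"tx": 0,"ty": 0,"tz": 0,"rx": 0,"ry": 0,"rz": 0,"hand": 0.15},{"tx": 0,"ty": 0,"tz": 0,"rx": 0,"ry": 0,"rz": 0,"hand": 0.1},{"tx": 0,"ty": 0,"tz": 0,"rx": 0,"ry": 0,"rz": 0,"hand": 0.1},{"tx": 0,"ty": 0,"tz": 0,"rx": 0,"ry": 0,"rz": 0,"hand": 0.1},{"tx": 0,"ty": 0,"tz": 0,"rx": 0,"ry": 0,"rz": 0,"hand": 0.1},{"tx": 0,"ty": 0,"tz": 0,"rx": 0,"ry": 0,"rz": 0,"hand": 0.1}], force=20)

```text
time: 4.82
tool_pos: [547.9, 286.2, 51.0]
orientation: [-0.0, 0.809, 0.587, -0.0]
ft_force: [0.3, 0.4, -1.0]
gripper_width: 18.8
finger_force: 20.0
```

```bash
python3 -c "
from h import *
rel(548,286,46)"
```

```text
t 4.82 tcp [547.9 286.2  51. ] F [ 0.3  0.4 -1. ] w 18.8 ff 20.0
yaxis [ 0.951 -0.31  -0.   ] zaxis [-1.e-04 -0.e+00 -1.e+00] tool d cm [-0.02  0.01  0.5 ]
```

jog_arm(steps=[{"tx": 0,"ty": 0,"tz": 0,"rx": 0,"ry": 0,"rz": 0,"hand": 0.3},{"tx": 0,"ty": 0,"tz": 0,"rx": 0,"ry": 0,"rz": 0,"hand": 0.3},{"tx": 0,"ty": 0,"tz": 0.25,"rx": 0,"ry": 0,"rz": 0,"hand": 0.25},{"tx": 0,"ty": 0,"tz": 0,"rx": 0,"ry": 0,"rz": 0,"hand": 0.2},{"tx": 0,"ty": 0,"tz": 0,"rx": 0,"ry": 0,"rz": 0,"hand": 0.1},{"tx": 0,"ty": 0,"tz": 0,"rx": 0,"ry": 0,"rz": 0,"hand": 0},{"tx": 0,"ty": 0,"tz": 0,"rx": 0,"ry": 0,"rz": 0,"hand": 0},{"tx": 0,"ty": 0,"tz": 0,"rx": 0,"ry": 0,"rz": 0,"hand": 0}], force=90)

```text
time: 5.48
tool_pos: [548.2, 286.4, 48.8]
orientation: [0.0, 0.81, 0.587, 0.0]
ft_force: [-1.4, 0.3, 3.5]
gripper_width: 16.3
finger_force: 88.0
```

```bash
python3 -c "
from h import *
rel(548,286,46)"
```

```text
t 5.48 tcp [548.2 286.4  48.8] F [-1.4  0.3  3.5] w 16.3 ff 88.0
yaxis [ 0.951 -0.311  0.   ] zaxis [ 4.e-04  3.e-04 -1.e+00] tool d cm [-0.04 -0.    0.28]
```

jog_arm(steps=[{"tx": 0,"ty": 0,"tz": -0.5,"rx": 0,"ry": 0,"rz": 0,"hand": 0},{"tx": 0,"ty": 0,"tz": -1.5,"rx": 0,"ry": 0,"rz": 0,"hand": 0},{"tx": 0,"ty": 0,"tz": -2.5,"rx": 0,"ry": 0,"rz": 0,"hand": 0},{"tx": 0,"ty": 0,"tz": -3,"rx": 0,"ry": 0,"rz": 0,"hand": 0},{"tx": 0,"ty": 0,"tz": -3,"rx": 0,"ry": 0,"rz": 0,"hand": 0},{"tx": 0,"ty": 0,"tz": -3,"rx": 0,"ry": 0,"rz": 0,"hand": 0},{"tx": 0,"ty": 0,"tz": -3,"rx": 0,"ry": 0,"rz": 0,"hand": 0},{"tx": 0,"ty": 0,"tz": -2.5,"rx": 0,"ry": 0,"rz": 0,"hand": 0}])

```text
time: 6.15
tool_pos: [548.1, 286.1, 240.7]
orientation: [0.0, 0.81, 0.587, 0.0]
ft_force: [0.6, -0.1, -0.8]
gripper_width: 16.6
finger_force: 88.0
```

jog_arm(steps=[{"tx": 0,"ty": 0,"tz": -2,"rx": 0,"ry": 0,"rz": 0,"hand": 0},{"tx": 0,"ty": 0,"tz": -2,"rx": 0,"ry": 0,"rz": 0,"hand": 0},{"tx": 0,"ty": 0,"tz": -2,"rx": 0,"ry": 0,"rz": 0,"hand": 0},{"tx": 0,"ty": 0,"tz": -1,"rx": 0,"ry": 0,"rz": 0,"hand": 0},{"tx": 0,"ty": 0,"tz": 0,"rx": 0,"ry": 0,"rz": 0,"hand": 0},{"tx": 0,"ty": 0,"tz": 0,"rx": 0,"ry": 0,"rz": 0,"hand": 0},{"tx": 0,"ty": 0,"tz": 0,"rx": 0,"ry": 0,"rz": 0,"hand": 0},{"tx": 0,"ty": 0,"tz": 0,"rx": 0,"ry": 0,"rz": 0,"hand": 0}])

```text
time: 6.82
tool_pos: [547.3, 285.9, 306.3]
orientation: [-0.0, 0.81, 0.587, -0.002]
ft_force: [0.4, 0.7, -1.0]
gripper_width: 16.3
finger_force: 88.0
```

```bash
python3 -c "
from h import *
rel(518,-287,310)
im=snapshot('scene');p=proj('scene',get_state()['tool_pos']).astype(int);print(p)
x,y=p-[60,40]
cv2.imwrite('pics/g2.png',cv2.resize(im[y:y+90,x:x+120,::-1],(800,600),interpolation=cv2.INTER_CUBIC))"
```

```text
t 6.82 tcp [547.3 285.9 306.3] F [ 0.4  0.7 -1. ] w 16.3 ff 88.0
yaxis [ 0.95  -0.311 -0.003] zaxis [-0.0031 -0.0012 -1.    ] tool d cm [-55.36  15.03  -0.29]
[383 202]
```

View pics/g2.png

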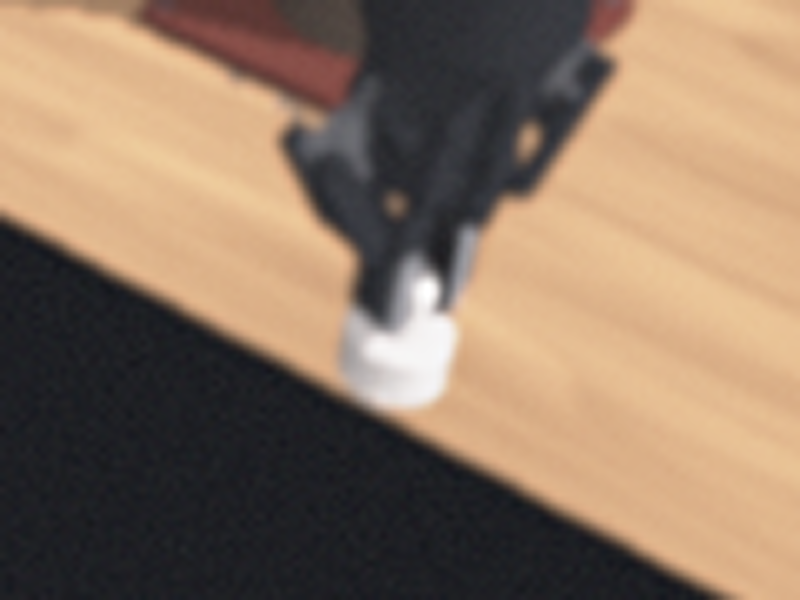

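The cap is held upright, its skirt at crop (398,360), with no visible tilt. I'll carry it over the bottles.

jog_arm(steps=[{"tx": -1.5,"ty": 0.4,"tz": 0,"rx": 0,"ry": 0,"rz": 0,"hand": 0},{"tx": -2.4,"ty": 0.65,"tz": 0,"rx": 0,"ry": 0,"rz": 0,"hand": 0},{"tx": -2.4,"ty": 0.65,"tz": 0,"rx": 0,"ry": 0,"rz": 0,"hand": 0},{"tx": -2.4,"ty": 0.65,"tz": 0,"rx": 0,"ry": 0,"rz": 0,"hand": 0},{"tx": -2.4,"ty": 0.65,"tz": 0,"rx": 0,"ry": 0,"rz": 0,"hand": 0},{"tx": -2.4,"ty": 0.65,"tz": 0,"rx": 0,"ry": 0,"rz": 0,"hand": 0},{"tx": -2.4,"ty": 0.65,"tz": 0,"rx": 0,"ry": 0,"rz": 0,"hand": 0},{"tx": -2.4,"ty": 0.65,"tz": 0,"rx": 0,"ry": 0,"rz": 0,"hand": 0}])

```text
time: 7.53
tool_pos: [537.5, 95.0, 307.8]
orientation: [-0.0, 0.81, 0.587, -0.001]
ft_force: [0.5, 0.6, -1.0]
gripper_width: 16.3
finger_force: 88.0
```

jog_arm(steps=[{"tx": -2.4,"ty": 0.65,"tz": 0,"rx": 0,"ry": 0,"rz": 0,"hand": 0},{"tx": -2.4,"ty": 0.65,"tz": 0,"rx": 0,"ry": 0,"rz": 0,"hand": 0},{"tx": -2.4,"ty": 0.65,"tz": 0,"rx": 0,"ry": 0,"rz": 0,"hand": 0},{"tx": -2.4,"ty": 0.65,"tz": 0,"rx": 0,"ry": 0,"rz": 0,"hand": 0},{"tx": -2.4,"ty": 0.65,"tz": 0,"rx": 0,"ry": 0,"rz": 0,"hand": 0},{"tx": -2.4,"ty": 0.65,"tz": 0,"rx": 0,"ry": 0,"rz": 0,"hand": 0},{"tx": -2.4,"ty": 0.65,"tz": 0,"rx": 0,"ry": 0,"rz": 0,"hand": 0},{"tx": -2.4,"ty": 0.65,"tz": 0,"rx": 0,"ry": 0,"rz": 0,"hand": 0}])

```text
time: 8.2
tool_pos: [527.0, -103.5, 307.9]
orientation: [-0.0, 0.81, 0.587, -0.0]
ft_force: [0.1, 0.1, -0.0]
gripper_width: 16.4
finger_force: 88.0
```

jog_arm(steps=[{"tx": -2.4,"ty": 0.65,"tz": 0,"rx": 0,"ry": 0,"rz": 0,"hand": 0},{"tx": -2.4,"ty": 0.65,"tz": 0,"rx": 0,"ry": 0,"rz": 0,"hand": 0},{"tx": -2.4,"ty": 0.65,"tz": 0,"rx": 0,"ry": 0,"rz": 0,"hand": 0},{"tx": -2.4,"ty": 0.65,"tz": 0,"rx": 0,"ry": 0,"rz": 0,"hand": 0},{"tx": -2.4,"ty": 0.65,"tz": 0,"rx": 0,"ry": 0,"rz": 0,"hand": 0},{"tx": -2.4,"ty": 0.65,"tz": 0,"rx": 0,"ry": 0,"rz": 0,"hand": 0},{"tx": -2.4,"ty": 0.65,"tz": 0,"rx": 0,"ry": 0,"rz": 0,"hand": 0},{"tx": -1.2,"ty": 0.3,"tz": 0,"rx": 0,"ry": 0,"rz": 0,"hand": 0}])

```text
time: 8.87
tool_pos: [516.7, -290.8, 307.6]
orientation: [-0.0, 0.81, 0.586, -0.001]
ft_force: [-0.2, 0.3, -0.6]
gripper_width: 16.5
finger_force: 88.0
```

```bash
python3 -c "
from h import *
rel(518,-287,260)
im=snapshot('scene');cv2.imwrite('pics/h_s.png',im[...,::-1])
t=snapshot('top');cv2.imwrite('pics/h_t.png',t[...,::-1])
a=cv2.resize(im[90:180,180:260,::-1],(400,450),interpolation=cv2.INTER_CUBIC);b=cv2.resize(t[180:240,280:360,::-1],(400,300),interpolation=cv2.INTER_CUBIC)
cv2.imwrite('pics/h.png',np.hstack([a,np.vstack([b,np.zeros((150,400,3),np.uint8)])]))"
```

```text
t 8.87 tcp [ 516.7 -290.8  307.6] F [-0.2  0.3 -0.6] w 16.5 ff 88.0
yaxis [ 0.95  -0.313 -0.001] zaxis [-1.4e-03 -4.0e-04 -1.0e+00] tool d cm [0.41 0.01 4.76]
```

View pics/h.png

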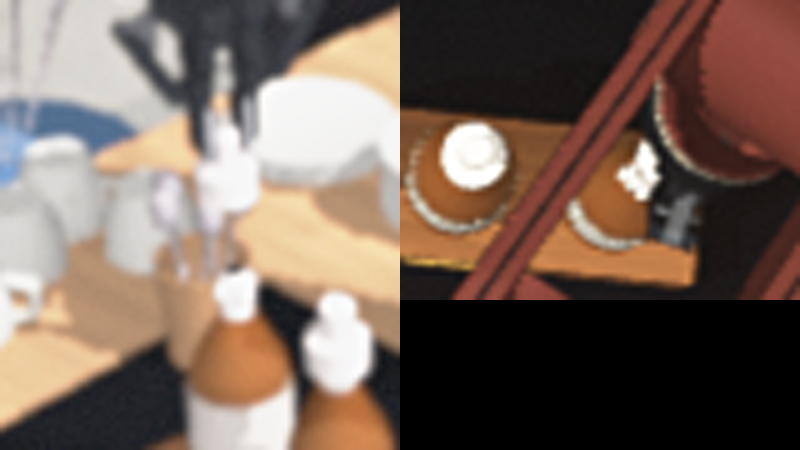

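Scene view: held cap centred at crop column ~229, bare neck at ~237, so there is a small lateral offset. I'll measure it properly, including perspective.

```bash
python3 - <<'E'
from h import *
s=cv2.imread("pics/h_s.png");hsv=cv2.cvtColor(s,cv2.COLOR_BGR2HSV)
S=hsv[...,1].astype(int);V=s.min(2).astype(int)
print("amber S");
for v in (154,157,160,163):print(v,S[v,214:246])
print("min cap/neck rows")
for v in list(range(114,132,2))+list(range(143,154)):print(v,V[v,214:242])
for nm,X in(("N",(518.2,-286,0)),("tcp",(516.7,-290.8,0))):
    print(nm,[(z,proj("scene",np.array([X[0],X[1],z]))) for z in (150,192,206,270,285)])
E
```

```text
amber S
154 [ 99 100  99 102  99 100 102 107 122 137 120  96  86  79  85 106 138 167
 169 152 102  25  58  49  43  55  33   7   7  10   9   6]
157 [ 98 102  99  99 102 104 118 140 155 151 159 161 161 161 162 169 171 170
 169 167 162 154 124  45  60  11   9  12   5   4   4   5]
160 [ 97 101 100 100 110 128 146 150 148 154 152 157 156 155 155 157 160 162
 164 161 162 161 163 152  83  36   5   9   7   5   3   1]
163 [ 62  84  97 107 127 140 142 141 143 147 148 149 151 152 153 153 154 155
 155 155 156 154 154 144 139  47   7   8   8  10   6   4]
min cap/neck rows
114 [177 170 154 114  75  62 105 167 192 195 211 204 154 102 118 165 162 184
 239 247 246 245 245 245 245 245 245 244]
116 [167 165 154 117  75  59  99 164 202 227 247 252 251 213 150 167 166 191
 237 246 245 245 244 244 244 244 244 244]
118 [170 169 161 133  93  70  94 152 195 223 244 248 249 232 171 180 216 233
 243 244 244 244 243 243 243 243 243 243]
120 [170 170 169 160 141 116 118 148 180 204 235 246 246 240 224 226 233 237
 242 243 243 243 243 243 242 242 242 242]
122 [163 165 166 165 171 184 190 200 210 222 238 245 246 2
[... 1453 characters left out ...]
20  22  21  23  29  41  51  62  76]
151 [101 104 109 112 113 121 124 126 125 143 190 231 241 244 248 249 209 114
  46  30  25  33  24  28  26  33  39  48]
152 [ 99 105 107 111 116 119 126 126 119 124 171 225 242 247 249 246 188 103
  47  27  24  23  24  25  27  19  21  28]
153 [100 101 107 111 114 119 125 122 106  97 133 184 219 233 234 203 140  78
  43  35  32  26  27  29  30  27  25  33]
N [(150, array([226.3, 158.2])), (192, array([225.8, 147.3])), (206, array([225.6, 143.6])), (270, array([224.7, 126. ])), (285, array([224.5, 121.8]))]
tcp [(150, array([225.7, 157.5])), (192, array([225.1, 146.6])), (206, array([224.9, 142.9])), (270, array([224. , 125.3])), (285, array([223.8, 121. ]))]
```

Aside from a constant bias of about +1.1 px seen on everything in this view, both views agree on the neck axis at (518.2, -286). I'll shift tx +0.5 cm and descend to a hover above the neck.

jog_arm(steps=[{"tx": 0.25,"ty": 0,"tz": 0.4,"rx": 0,"ry": 0,"rz": 0,"hand": 0},{"tx": 0.25,"ty": 0,"tz": 0.8,"rx": 0,"ry": 0,"rz": 0,"hand": 0},{"tx": 0,"ty": 0,"tz": 1,"rx": 0,"ry": 0,"rz": 0,"hand": 0},{"tx": 0,"ty": 0,"tz": 0.9,"rx": 0,"ry": 0,"rz": 0,"hand": 0},{"tx": 0,"ty": 0,"tz": 0.7,"rx": 0,"ry": 0,"rz": 0,"hand": 0},{"tx": 0,"ty": 0,"tz": 0.4,"rx": 0,"ry": 0,"rz": 0,"hand": 0},{"tx": 0,"ty": 0,"tz": 0,"rx": 0,"ry": 0,"rz": 0,"hand": 0},{"tx": 0,"ty": 0,"tz": 0,"rx": 0,"ry": 0,"rz": 0,"hand": 0}])

```text
time: 9.63
tool_pos: [519.6, -282.9, 266.2]
orientation: [-0.0, 0.809, 0.587, -0.0]
ft_force: [0.1, 1.4, 0.5]
gripper_width: 16.5
finger_force: 88.0
```

```bash
python3 -c "
from h import *
rel(518.2,-286,230)
im=snapshot('scene');V=im.min(2)
for v in list(range(128,146,3))+list(range(147,154)):print(v,V[v,214:240])
cv2.imwrite('pics/i.png',cv2.resize(im[100:180,180:280,::-1],(750,600),interpolation=cv2.INTER_CUBIC))"
```

```text
t 9.63 tcp [ 519.6 -282.9  266.2] F [0.1 1.4 0.5] w 16.5 ff 88.0
yaxis [ 0.951 -0.311 -0.001] zaxis [-4.e-04  3.e-04 -1.e+00] tool d cm [-0.33 -0.04  3.62]
128 [197 169 155 137 110  79  62  67 116 169 195 216 232 238 215 153 150 176
 155 124 134 144 148 149 149 148]
131 [226 210 191 174 150 113  81  67 109 168 201 230 248 249 250 221 159 177
 177 161 165 166 168 171 173 176]
134 [193 193 191 184 169 160 168 173 172 179 200 219 240 246 246 246 248 248
 232 191 166 164 165 164 161 161]
137 [167 154 141 131 121 124 157 208 237 247 248 247 247 247 247 247 247 247
 245 207 167 165 168 168 169 168]
140 [128 148 135 117 113 118 144 184 214 223 230 238 243 245 246 247 247 247
 243 209 168 159 159 160 160 162]
143 [106 149 183 165 127 125 146 163 184 210 227 233 238 242 244 246 246 238
 203 166 160 163 163 163 161 162]
147 [105 111 118 119 123 128 134 131 153 206 230 236 241 246 248 251 240 148
  70  42  57  75  90 105 117 122]
148 [106 108 111 113 118 122 127 130 162 221 240 241 243 245 248 252 239 131
  47  25  35  47  62  78  94 101]
149 [104 106 107 114 115 122 125 131 153 208 236 241 242 242 246 252 231 125
  43  14  22  29  41  50  64  78]
150 [105 107 107 113 115 122 126 128 138 170 218 236 241 241 244 248 216 115
  49  26  24  21  26  35  42  52]
151 [102 105 110 112 117 122 126 129 128 143 195 232 243 245 248 251 213 115
  46  26  28  29  29  27  24  30]
152 [101 104 108 113 118 123 127 128 119 124 175 228 244 247 249 248 190 104
  44  29  30  25  30  29  26  24]
153 [100 103 108 112 117 122 127 122 108  98 136 186 223 237 236 208 141  81
  43  36  34  26  23  27  28  28]
```

View pics/i.png

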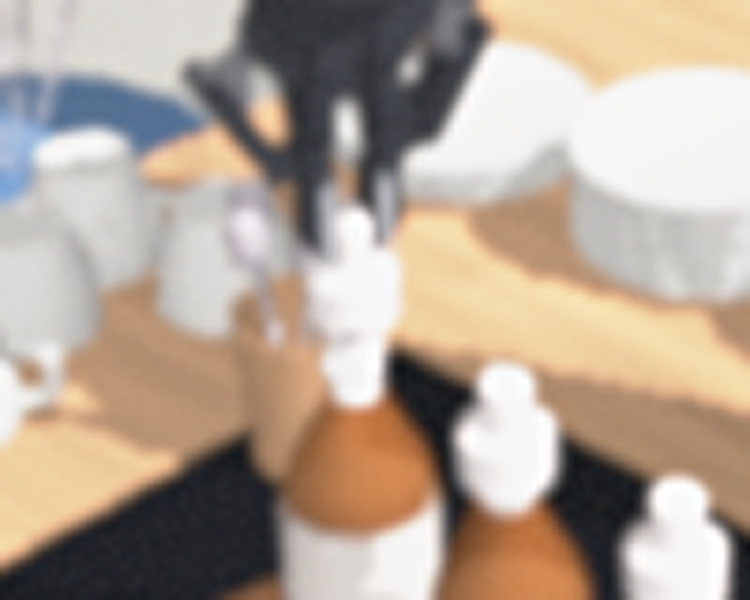

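The cap now sits just above the neck and about 3 mm to the +y side, as the TCP reading also says. I'll correct that and ease down.

jog_arm(steps=[{"tx": -0.17,"ty": -0.02,"tz": 0,"rx": 0,"ry": 0,"rz": 0,"hand": 0},{"tx": -0.16,"ty": -0.02,"tz": 0,"rx": 0,"ry": 0,"rz": 0,"hand": 0},{"tx": 0,"ty": 0,"tz": 0.2,"rx": 0,"ry": 0,"rz": 0,"hand": 0},{"tx": 0,"ty": 0,"tz": 0.2,"rx": 0,"ry": 0,"rz": 0,"hand": 0},{"tx": 0,"ty": 0,"tz": 0.2,"rx": 0,"ry": 0,"rz": 0,"hand": 0},{"tx": 0,"ty": 0,"tz": 0.2,"rx": 0,"ry": 0,"rz": 0,"hand": 0},{"tx": 0,"ty": 0,"tz": 0,"rx": 0,"ry": 0,"rz": 0,"hand": 0},{"tx": 0,"ty": 0,"tz": 0,"rx": 0,"ry": 0,"rz": 0,"hand": 0}])

```text
time: 10.35
tool_pos: [518.1, -286.1, 258.2]
orientation: [-0.0, 0.81, 0.587, -0.0]
ft_force: [-0.5, 1.0, -0.5]
gripper_width: 16.4
finger_force: 88.0
```

jog_arm(steps=[{"tx": 0,"ty": 0,"tz": 0.1,"rx": 0,"ry": 0,"rz": 0,"hand": 0},{"tx": 0,"ty": 0,"tz": 0.1,"rx": 0,"ry": 0,"rz": 0,"hand": 0},{"tx": 0,"ty": 0,"tz": 0.1,"rx": 0,"ry": 0,"rz": 0,"hand": 0},{"tx": 0,"ty": 0,"tz": 0.1,"rx": 0,"ry": 0,"rz": 0,"hand": 0},{"tx": 0,"ty": 0,"tz": 0.1,"rx": 0,"ry": 0,"rz": 0,"hand": 0},{"tx": 0,"ty": 0,"tz": 0,"rx": 0,"ry": 0,"rz": 0,"hand": 0},{"tx": 0,"ty": 0,"tz": 0,"rx": 0,"ry": 0,"rz": 0,"hand": 0},{"tx": 0,"ty": 0,"tz": 0,"rx": 0,"ry": 0,"rz": 0,"hand": 0}])

```text
time: 11.02
tool_pos: [518.3, -286.2, 253.5]
orientation: [0.0, 0.81, 0.587, 0.0]
ft_force: [0.5, 0.5, -0.1]
gripper_width: 16.2
finger_force: 88.0
```

jog_arm(steps=[{"tx": 0,"ty": 0,"tz": 0.1,"rx": 0,"ry": 0,"rz": 0,"hand": 0},{"tx": 0,"ty": 0,"tz": 0.1,"rx": 0,"ry": 0,"rz": 0,"hand": 0},{"tx": 0,"ty": 0,"tz": 0.1,"rx": 0,"ry": 0,"rz": 0,"hand": 0},{"tx": 0,"ty": 0,"tz": 0,"rx": 0,"ry": 0,"rz": 0,"hand": 0},{"tx": 0,"ty": 0,"tz": 0,"rx": 0,"ry": 0,"rz": 0,"hand": 0},{"tx": 0,"ty": 0,"tz": 0,"rx": 0,"ry": 0,"rz": 0,"hand": 0},{"tx": 0,"ty": 0,"tz": 0,"rx": 0,"ry": 0,"rz": 0,"hand": 0},{"tx": 0,"ty": 0,"tz": 0,"rx": 0,"ry": 0,"rz": 0,"hand": 0}])

```text
time: 11.68
tool_pos: [518.3, -286.2, 250.6]
orientation: [0.0, 0.81, 0.587, 0.0]
ft_force: [0.5, 0.3, -1.2]
gripper_width: 16.3
finger_force: 88.0
```

jog_arm(steps=[{"tx": 0,"ty": 0,"tz": 0.1,"rx": 0,"ry": 0,"rz": 0,"hand": 0},{"tx": 0,"ty": 0,"tz": 0.1,"rx": 0,"ry": 0,"rz": 0,"hand": 0},{"tx": 0,"ty": 0,"tz": 0.1,"rx": 0,"ry": 0,"rz": 0,"hand": 0},{"tx": 0,"ty": 0,"tz": 0,"rx": 0,"ry": 0,"rz": 0,"hand": 0},{"tx": 0,"ty": 0,"tz": 0,"rx": 0,"ry": 0,"rz": 0,"hand": 0},{"tx": 0,"ty": 0,"tz": 0,"rx": 0,"ry": 0,"rz": 0,"hand": 0},{"tx": 0,"ty": 0,"tz": 0,"rx": 0,"ry": 0,"rz": 0,"hand": 0},{"tx": 0,"ty": 0,"tz": 0,"rx": 0,"ry": 0,"rz": 0,"hand": 0}])

```text
time: 12.35
tool_pos: [518.2, -286.2, 247.5]
orientation: [-0.0, 0.81, 0.587, -0.0]
ft_force: [-0.4, -0.3, 0.7]
gripper_width: 16.5
finger_force: 88.0
```

jog_arm(steps=[{"tx": 0,"ty": 0,"tz": 0.1,"rx": 0,"ry": 0,"rz": 0,"hand": 0},{"tx": 0,"ty": 0,"tz": 0.1,"rx": 0,"ry": 0,"rz": 0,"hand": 0},{"tx": 0,"ty": 0,"tz": 0.1,"rx": 0,"ry": 0,"rz": 0,"hand": 0},{"tx": 0,"ty": 0,"tz": 0,"rx": 0,"ry": 0,"rz": 0,"hand": 0},{"tx": 0,"ty": 0,"tz": 0,"rx": 0,"ry": 0,"rz": 0,"hand": 0},{"tx": 0,"ty": 0,"tz": 0,"rx": 0,"ry": 0,"rz": 0,"hand": 0},{"tx": 0,"ty": 0,"tz": 0,"rx": 0,"ry": 0,"rz": 0,"hand": 0},{"tx": 0,"ty": 0,"tz": 0,"rx": 0,"ry": 0,"rz": 0,"hand": 0}])

```text
time: 13.02
tool_pos: [518.3, -286.3, 244.8]
orientation: [0.0, 0.81, 0.587, -0.0]
ft_force: [-1.1, -1.1, 5.1]
gripper_width: 16.6
finger_force: 88.6
```

jog_arm(steps=[{"tx": 0,"ty": 0,"tz": 0.1,"rx": 0,"ry": 0,"rz": 0,"hand": 0},{"tx": 0,"ty": 0,"tz": 0.1,"rx": 0,"ry": 0,"rz": 0,"hand": 0},{"tx": 0,"ty": 0,"tz": 0,"rx": 0,"ry": 0,"rz": 0,"hand": 0},{"tx": 0,"ty": 0,"tz": 0,"rx": 0,"ry": 0,"rz": 0,"hand": 0},{"tx": 0,"ty": 0,"tz": 0,"rx": 0,"ry": 0,"rz": 0,"hand": 0},{"tx": 0,"ty": 0,"tz": 0,"rx": 0,"ry": 0,"rz": 0,"hand": 0},{"tx": 0,"ty": 0,"tz": 0,"rx": 0,"ry": 0,"rz": 0,"hand": 0},{"tx": 0,"ty": 0,"tz": 0,"rx": 0,"ry": 0,"rz": 0,"hand": 0}])

```text
time: 13.68
tool_pos: [518.5, -286.4, 243.4]
orientation: [0.001, 0.81, 0.587, 0.0]
ft_force: [-1.7, -1.2, 7.4]
gripper_width: 16.1
finger_force: 89.0
```

Contact force is building at TCP z≈245, about where the lugs should begin (underside ≈199). I'll press on.

jog_arm(steps=[{"tx": 0,"ty": 0,"tz": 0.1,"rx": 0,"ry": 0,"rz": 0,"hand": 0},{"tx": 0,"ty": 0,"tz": 0.1,"rx": 0,"ry": 0,"rz": 0,"hand": 0},{"tx": 0,"ty": 0,"tz": 0,"rx": 0,"ry": 0,"rz": 0,"hand": 0},{"tx": 0,"ty": 0,"tz": 0,"rx": 0,"ry": 0,"rz": 0,"hand": 0},{"tx": 0,"ty": 0,"tz": 0,"rx": 0,"ry": 0,"rz": 0,"hand": 0},{"tx": 0,"ty": 0,"tz": 0,"rx": 0,"ry": 0,"rz": 0,"hand": 0},{"tx": 0,"ty": 0,"tz": 0,"rx": 0,"ry": 0,"rz": 0,"hand": 0},{"tx": 0,"ty": 0,"tz": 0,"rx": 0,"ry": 0,"rz": 0,"hand": 0}])

```text
time: 14.35
tool_pos: [518.8, -286.6, 242.2]
orientation: [0.001, 0.81, 0.587, 0.0]
ft_force: [-2.3, -1.9, 9.7]
gripper_width: 16.4
finger_force: 89.3
```

jog_arm(steps=[{"tx": 0,"ty": 0,"tz": 0.1,"rx": 0,"ry": 0,"rz": 0,"hand": 0},{"tx": 0,"ty": 0,"tz": 0.1,"rx": 0,"ry": 0,"rz": 0,"hand": 0},{"tx": 0,"ty": 0,"tz": 0,"rx": 0,"ry": 0,"rz": 0,"hand": 0},{"tx": 0,"ty": 0,"tz": 0,"rx": 0,"ry": 0,"rz": 0,"hand": 0},{"tx": 0,"ty": 0,"tz": 0,"rx": 0,"ry": 0,"rz": 0,"hand": 0},{"tx": 0,"ty": 0,"tz": 0,"rx": 0,"ry": 0,"rz": 0,"hand": 0},{"tx": 0,"ty": 0,"tz": 0,"rx": 0,"ry": 0,"rz": 0,"hand": 0},{"tx": 0,"ty": 0,"tz": 0,"rx": 0,"ry": 0,"rz": 0,"hand": 0}])

```text
time: 15.02
tool_pos: [519.0, -286.8, 241.0]
orientation: [0.002, 0.81, 0.587, 0.0]
ft_force: [-2.8, 0.2, 12.2]
gripper_width: 16.2
finger_force: 89.7
```

```bash
python3 -c "
from h import *
rel(518.2,-286,230)
im=snapshot('scene')
cv2.imwrite('pics/j.png',cv2.resize(im[100:180,180:280,::-1],(750,600),interpolation=cv2.INTER_CUBIC))"
```

```text
t 15.02 tcp [ 519.  -286.8  241. ] F [-2.8  0.2 12.2] w 16.2 ff 89.7
yaxis [ 0.95  -0.311  0.003] zaxis [ 0.0026 -0.0021 -1.    ] tool d cm [ 0.05 -0.1   1.1 ]
```

View pics/j.png

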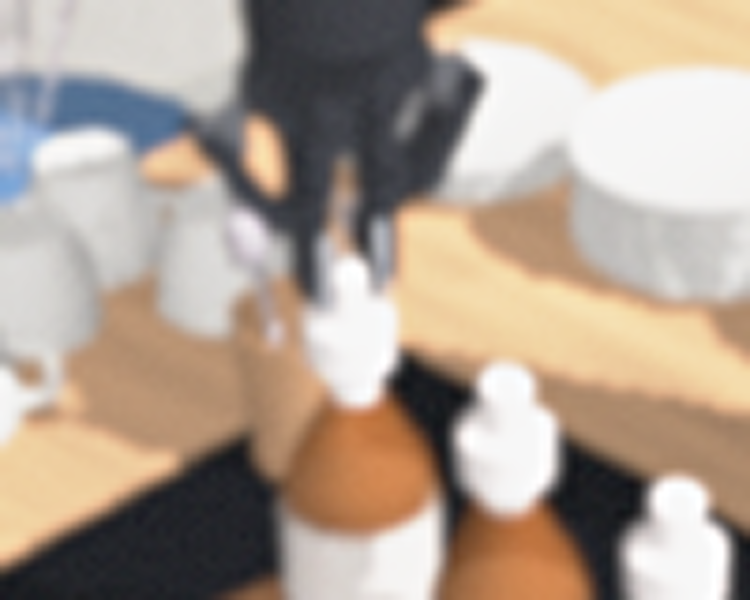

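The cap is seated over the neck and upright, its knob at crop (350,265) over the neck at (356,395), which matches the perspective. I'll continue down through the lugs.

jog_arm(steps=[{"tx": 0,"ty": 0,"tz": 0.1,"rx": 0,"ry": 0,"rz": 0,"hand": 0},{"tx": 0,"ty": 0,"tz": 0.1,"rx": 0,"ry": 0,"rz": 0,"hand": 0},{"tx": 0,"ty": 0,"tz": 0,"rx": 0,"ry": 0,"rz": 0,"hand": 0},{"tx": 0,"ty": 0,"tz": 0,"rx": 0,"ry": 0,"rz": 0,"hand": 0},{"tx": 0,"ty": 0,"tz": 0,"rx": 0,"ry": 0,"rz": 0,"hand": 0},{"tx": 0,"ty": 0,"tz": 0,"rx": 0,"ry": 0,"rz": 0,"hand": 0},{"tx": 0,"ty": 0,"tz": 0,"rx": 0,"ry": 0,"rz": 0,"hand": 0},{"tx": 0,"ty": 0,"tz": 0,"rx": 0,"ry": 0,"rz": 0,"hand": 0}])

```text
time: 15.73
tool_pos: [518.1, -286.2, 236.0]
orientation: [-0.0, 0.81, 0.587, -0.0]
ft_force: [-1.1, -2.6, -0.0]
gripper_width: 16.4
finger_force: 88.8
```

jog_arm(steps=[{"tx": 0,"ty": 0,"tz": 0.1,"rx": 0,"ry": 0,"rz": 0,"hand": 0},{"tx": 0,"ty": 0,"tz": 0.1,"rx": 0,"ry": 0,"rz": 0,"hand": 0},{"tx": 0,"ty": 0,"tz": 0,"rx": 0,"ry": 0,"rz": 0,"hand": 0},{"tx": 0,"ty": 0,"tz": 0,"rx": 0,"ry": 0,"rz": 0,"hand": 0},{"tx": 0,"ty": 0,"tz": 0,"rx": 0,"ry": 0,"rz": 0,"hand": 0},{"tx": 0,"ty": 0,"tz": 0,"rx": 0,"ry": 0,"rz": 0,"hand": 0},{"tx": 0,"ty": 0,"tz": 0,"rx": 0,"ry": 0,"rz": 0,"hand": 0},{"tx": 0,"ty": 0,"tz": 0,"rx": 0,"ry": 0,"rz": 0,"hand": 0}])

```text
time: 16.4
tool_pos: [518.2, -286.2, 234.7]
orientation: [0.0, 0.81, 0.587, -0.0]
ft_force: [-4.1, -1.6, 5.8]
gripper_width: 16.7
finger_force: 89.3
```

jog_arm(steps=[{"tx": 0,"ty": 0,"tz": 0.1,"rx": 0,"ry": 0,"rz": 0,"hand": 0},{"tx": 0,"ty": 0,"tz": 0.1,"rx": 0,"ry": 0,"rz": 0,"hand": 0},{"tx": 0,"ty": 0,"tz": 0,"rx": 0,"ry": 0,"rz": 0,"hand": 0},{"tx": 0,"ty": 0,"tz": 0,"rx": 0,"ry": 0,"rz": 0,"hand": 0},{"tx": 0,"ty": 0,"tz": 0,"rx": 0,"ry": 0,"rz": 0,"hand": 0},{"tx": 0,"ty": 0,"tz": 0,"rx": 0,"ry": 0,"rz": 0,"hand": 0},{"tx": 0,"ty": 0,"tz": 0,"rx": 0,"ry": 0,"rz": 0,"hand": 0},{"tx": 0,"ty": 0,"tz": 0,"rx": 0,"ry": 0,"rz": 0,"hand": 0}])

```text
time: 17.07
tool_pos: [518.3, -286.3, 233.7]
orientation: [0.0, 0.81, 0.587, 0.0]
ft_force: [-5.5, 0.2, 10.2]
gripper_width: 16.4
finger_force: 90.0
```

It clicked: force dropped from 12 to 0 N. I'll keep pressing to the hard stop, with a 0.5 mm nudge to relieve the side load.

jog_arm(steps=[{"tx": 0,"ty": -0.05,"tz": 0.1,"rx": 0,"ry": 0,"rz": 0,"hand": 0},{"tx": 0,"ty": 0,"tz": 0.1,"rx": 0,"ry": 0,"rz": 0,"hand": 0},{"tx": 0,"ty": 0,"tz": 0,"rx": 0,"ry": 0,"rz": 0,"hand": 0},{"tx": 0,"ty": 0,"tz": 0,"rx": 0,"ry": 0,"rz": 0,"hand": 0},{"tx": 0,"ty": 0,"tz": 0,"rx": 0,"ry": 0,"rz": 0,"hand": 0},{"tx": 0,"ty": 0,"tz": 0,"rx": 0,"ry": 0,"rz": 0,"hand": 0},{"tx": 0,"ty": 0,"tz": 0,"rx": 0,"ry": 0,"rz": 0,"hand": 0},{"tx": 0,"ty": 0,"tz": 0,"rx": 0,"ry": 0,"rz": 0,"hand": 0}])

```text
time: 17.73
tool_pos: [518.3, -286.3, 233.6]
orientation: [0.001, 0.81, 0.587, 0.0]
ft_force: [-7.7, 1.6, 17.1]
gripper_width: 16.4
finger_force: 90.7
```

jog_arm(steps=[{"tx": 0,"ty": 0,"tz": 0.1,"rx": 0,"ry": 0,"rz": 0,"hand": 0},{"tx": 0,"ty": 0,"tz": 0.1,"rx": 0,"ry": 0,"rz": 0,"hand": 0},{"tx": 0,"ty": 0,"tz": 0,"rx": 0,"ry": 0,"rz": 0,"hand": 0},{"tx": 0,"ty": 0,"tz": 0,"rx": 0,"ry": 0,"rz": 0,"hand": 0},{"tx": 0,"ty": 0,"tz": 0,"rx": 0,"ry": 0,"rz": 0,"hand": 0},{"tx": 0,"ty": 0,"tz": 0,"rx": 0,"ry": 0,"rz": 0,"hand": 0},{"tx": 0,"ty": 0,"tz": 0,"rx": 0,"ry": 0,"rz": 0,"hand": 0},{"tx": 0,"ty": 0,"tz": 0,"rx": 0,"ry": 0,"rz": 0,"hand": 0}])

```text
time: 18.4
tool_pos: [518.3, -286.3, 233.5]
orientation: [0.002, 0.809, 0.587, 0.0]
ft_force: [-11.7, 4.8, 26.1]
gripper_width: 16.6
finger_force: 92.0
```

jog_arm(steps=[{"tx": 0,"ty": 0,"tz": 0.1,"rx": 0,"ry": 0,"rz": 0,"hand": 0},{"tx": 0,"ty": 0,"tz": 0.1,"rx": 0,"ry": 0,"rz": 0,"hand": 0},{"tx": 0,"ty": 0,"tz": 0,"rx": 0,"ry": 0,"rz": 0,"hand": 0},{"tx": 0,"ty": 0,"tz": 0,"rx": 0,"ry": 0,"rz": 0,"hand": 0},{"tx": 0,"ty": 0,"tz": 0,"rx": 0,"ry": 0,"rz": 0,"hand": 0},{"tx": 0,"ty": 0,"tz": 0,"rx": 0,"ry": 0,"rz": 0,"hand": 0},{"tx": 0,"ty": 0,"tz": 0,"rx": 0,"ry": 0,"rz": 0,"hand": 0},{"tx": 0,"ty": 0,"tz": 0,"rx": 0,"ry": 0,"rz": 0,"hand": 0}])

```text
time: 19.07
tool_pos: [518.4, -286.4, 233.4]
orientation: [0.002, 0.809, 0.587, 0.0]
ft_force: [-15.1, 7.5, 35.2]
gripper_width: 16.4
finger_force: 93.0
```

Hard stop at TCP z≈233.5: 2.4 mm past the click, with force now climbing at constant height. I'll ease back slightly to a firm ~28 N for margin and do a last check.

jog_arm(steps=[{"tx": 0,"ty": 0,"tz": -0.15,"rx": 0,"ry": 0,"rz": 0,"hand": 0},{"tx": 0,"ty": 0,"tz": 0,"rx": 0,"ry": 0,"rz": 0,"hand": 0},{"tx": 0,"ty": 0,"tz": 0,"rx": 0,"ry": 0,"rz": 0,"hand": 0},{"tx": 0,"ty": 0,"tz": 0,"rx": 0,"ry": 0,"rz": 0,"hand": 0},{"tx": 0,"ty": 0,"tz": 0,"rx": 0,"ry": 0,"rz": 0,"hand": 0},{"tx": 0,"ty": 0,"tz": 0,"rx": 0,"ry": 0,"rz": 0,"hand": 0},{"tx": 0,"ty": 0,"tz": 0,"rx": 0,"ry": 0,"rz": 0,"hand": 0},{"tx": 0,"ty": 0,"tz": 0,"rx": 0,"ry": 0,"rz": 0,"hand": 0}])

```text
time: 19.73
tool_pos: [518.3, -286.4, 233.5]
orientation: [0.002, 0.809, 0.587, 0.0]
ft_force: [-12.1, 4.5, 28.2]
gripper_width: 16.4
finger_force: 92.2
```

```bash
python3 -c "
from h import *
rel(518.2,-286,233)
im=snapshot('scene')
cv2.imwrite('pics/k.png',cv2.resize(im[100:180,180:280,::-1],(750,600),interpolation=cv2.INTER_CUBIC))"
```

```text
t 19.73 tcp [ 518.3 -286.4  233.5] F [-12.1   4.5  28.2] w 16.4 ff 92.2
yaxis [ 0.951 -0.311  0.003] zaxis [ 0.0028 -0.0024 -1.    ] tool d cm [ 0.03 -0.03  0.05]
```

View pics/k.png

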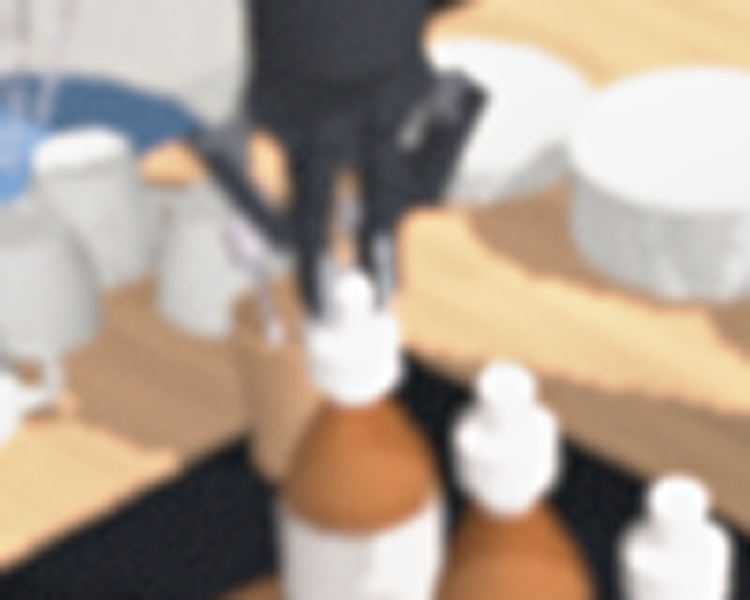

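The skirt covers the neck and meets the amber shoulder at crop (356,405). The knob top is at row ~272, against 276 predicted for fully home. The grip holds at 92 N with a 28 N push, so I'm handing in.

```bash
python3 -c "
from bench import *
print(close_job())"
```

```text
the job is handed in; nothing more can be done
None
```

The snap cap clicked onto the bare bottle and is pressed to its hard stop; I handed the job in at about 20 s with the knob still gripped (about 92 N) and pushed down at about 28 N, without going near the jar lid, mug or spoon cup.

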